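# Seat the temperature probe in the clear well of a lamp heat sink

### The job

Draw the probe from its blue stand and push it gently, with no more than about 25 N, into the one well of the three in the lamp's heat sink that takes it fully home: bottomed, with the lower edge of its yellow band level with the mouth. Hidden stubs in the other two stop it well short of the band, so feel for the bottom, read the band, and if it is short try another well. Leave the probe standing fully home, let go, and do not disturb the tape roll, the solder spool or the screwdriver.

Things in the scene. Friction and masses are not known exactly. Their poses are not given: they have to be found in the camera images.
- probe: Rigid probe, about 90 g, upright in the stand. Origin: centre of its lower tip, z up the rod. Steel rod 12 mm diameter from 0 to 80 mm, tip chamfered over 3 mm; yellow band 44 to 58 mm above the tip; flange 24 mm diameter at 80 to 84 mm; black square grip 20 x 20 mm (sides along its x and y) from 84 to 130 mm; brass connector 12 mm diameter on top, to 136 mm.
- probe_tip (a point): The centre of the probe's lower tip (the probe's origin).
- stand: Fixed blue block 70 x 70 x 40 mm, origin under its centre. A round hole 13.8 mm wide and 34 mm deep in the middle of its top holds the probe, whose tip stands 6 mm above the table.
- lamp: LED downlight, fixed face down: white trim ring 156 mm diameter, finned round heat sink 124 mm diameter, flat top 112 mm up, three alike wells in it. Origin: centre of its underside, z up. Exactly one well is clear, whatever its number: hard bottom with the probe tip 44 mm below the mouth. The other two: hard stop at about 28 mm, on a stub.
- well1 (a point): Centre of one well's mouth, 112 mm up, 24 mm from the lamp's axis (wells 41.6 mm apart). Vertical, round, 13.8 mm wide, chamfered 2 mm. In each well a snug black rubber follower, its top 4 to 12 mm below the mouth at the start, goes down ahead of the probe against a steady drag of about 5 N and stays where left; its top gives 1 mm per 8 N.
- well2 (a point): Centre of the second well's mouth; the same as well1 in size and looks, with a follower too.
- well3 (a point): Centre of the third well's mouth; the same as well1 in size and looks, with a follower too.
- tape: Loose blue roll of tape lying flat, 80 mm outside diameter, 20 mm high, origin under its centre. Bystander.
- spool: Loose steel-coloured solder spool standing on end, 54 mm diameter, 46 mm high, origin under its centre. Bystander.
- screwdriver: Loose screwdriver, about 200 mm long, with an orange handle, lying flat, along its own x. Bystander.
There are look-alikes about, which are no part of the job. Leave any purple look-alike of the probe alone.

How it is judged:
By the outcome, as a careful person would: the job done as asked, in the order asked, and still so for the second after the job is handed in, with the robot touching nothing.
It also fails if it takes over 54 s, if anything falls off the work surface, if the arm or the gripper's body presses on something with over 40 N, if the wrist force passes 120 N, or if a joint passes its speed limit or range.

### The arm

A 7-joint arm with a two-finger parallel gripper is mounted at the origin on the work surface. World frame = base frame: x ahead of the robot, y to its left, z up, the work surface at z = 0. Lengths are in m, angles in rad, forces in N, time in s.
With the tool pointing down it reaches from about 0.4 to 0.925 m from the base axis. Payload 5.6 kg.
Tool frame: the origin (TCP) lies between the finger pads; the fingertips stand 8 mm ahead of it and the grasp point (between the pads) lies 11 mm behind it; z points along the fingers, y is the line along which they close (so a half turn about z gives the same grasp; the last joint's range is limited). The gripper opens to 85 mm and grips with 20 to 120 N. Pads are 22 mm wide; open, the fingers measure 114 mm over their backs; the gripper's body (76 mm by 85 mm) begins 54 mm behind the grasp point. The pads swing forward as they close: fully open they stand 13 mm farther back than shut.
Start: joints at [1.176, 0.468, -0.012, 1.603, 0.006, 1.071, -0.056], TCP at [0.224, -0.61, 0.218] pointing down, gripper open.
Joint ranges: [-2.53, 2.53], [-0.31, 2.02], [-1.57, 1.55], [0.28, 2.44], [-1.29, 4.43], [0.15, 1.84], [-2.92, 2.92]. Speed limits (rad/s): [2.57, 2.57, 3.14, 3.14, 3.14, 3.14, 3.14].

### API

Orientations are given as a unit quaternion [x, y, z, w].
In Python, from plant import ctrl, imaging, close_job, masks_of gives the robot as it stands.
- The arm moves only by the shell command python3 -m pendant 'ROWS' [OPENING] [FORCE]. ROWS is text: rows parted by semicolons, each of 6 numbers parted by spaces: the shift along the world's x, y, z in m, then the turn, a rotation vector about the world's x, y, z in degrees. In form: dx dy dz rx ry rz; .... A call has 1 to 5 rows; each row shifts and turns the commanded pose from where the row before left it; what a row does not reach is not made up. A row lasts 1/10 s, in which the tool goes at most 50 mm and 8.59 degrees, less where a joint would pass 70% of its speed; a pose out of reach is approached as far as the arm can. A call with a gripper value outside its range is refused whole. OPENING is the finger opening in m, from 0 to 0.0854, set as the call begins (- or left out, the last holds). The fingers move at their own pace and stop on an object; FORCE is the grip in N (left out, the last holds). Time passes only in rows, so rows that do not move let the fingers close. It gives the time, the measured TCP pose, the force, the opening and the grip force at its end, in the units of the state.
- ctrl.read_state(): the state, without advancing time (a new reading comes with each control period).
- imaging.read_camera(name): name is "side" or "top" or "wrist"; returns the picture (400x640x3 uint8, red, green, blue); there is no depth.
- imaging.get_calibration(name): a dict with "vertical_fov" (degrees; the focal length in pixels is half the picture's height over the tangent of half this angle, whatever the lens; pixels are square), "cx", "cy" (the principal point, pixels), "cam_to_world" (4x4, takes a point from camera to world coordinates). Camera axes: x right, y up, looking along -z (the intrinsics and any distortion apply to the point x, -y, -z); pixel columns grow to the right and rows downward; lengths in m; the calibration is good to about 2 mm. A picture is of the moment at which its call begins: read the wrist's pose just before it. get_calibration takes no time and is no camera call; for the wrist camera it gives the pose at the moment of the call.
- close_job(): hands the job in; it is judged then, once.
Trained networks look in the newest picture that a camera, given by its name, has taken for a name from the list of things; names that differ only in an ending like _2 or _b are one class to them, and where a whole thing is asked for, a point or a joint stands for the part that bears it (a point fixed in the world has none). Each returns a list of dicts, best first, with "p" (0 to 1); they miss things now and then, are a little off and sometimes report something else, mostly with a low value. They report only what shows in the picture. A call takes as long as a camera call. They do not tell look-alikes from the thing itself.
- masks_of(camera, target): "pixels" (400x640 bool, what is visible of it) and "box" ([left, top, width, height] in pixels, round what is visible of it).
The state is a dict: "clock": time; "q": joint angles; "joint_velocities": joint speeds; "effort": joint torques, N m; "eef_pos": TCP position; "tcp_rot": TCP orientation; "ft_force": force on the tool from outside, world axes, zero at the start; "wrist_torque": the same for the moment, N m; "width": opening from 0.0 (shut) to 1.0 (fully open); "gripper_force": force on a finger pad.
Only numpy, scipy, OpenCV 4.12 (cv2) and the standard library are available. Lean on these libraries where they do the work, as an engineer would, in place of code of your own. Each camera call takes 0.05 s, during which the arm holds its last target. There are 200 camera calls.

## Working session

There is one attempt and no reset: what is moved stays moved. The work goes in short steps, Python scripts to look and compute and a shell command to move; the robot and the scene stay as the last step left them, time stands still between calls to the robot, and variables do not carry over. Pictures are saved under pics/ and viewed, at most 13 in all, crops included, and the job is handed in when it is done.

```bash
ls; mkdir -p pics; python3 - <<'E'
from plant import ctrl, imaging
import cv2, numpy as np
s=ctrl.read_state(); print({k:np.round(v,3).tolist() for k,v in s.items()})
ims=[]
for n in("side","top"):
    c=imaging.get_calibration(n); print(n,c)
    ims.append(imaging.read_camera(n))
    cv2.imwrite(f"pics/{n}0.png",ims[-1][:,:,::-1])
E
```

```text
pics
{'clock': 0.0, 'q': [1.176, 0.468, -0.012, 1.604, 0.006, 1.071, -0.056], 'joint_velocities': [0.001, -0.0, 0.0, 0.001, -0.001, 0.0, 0.0], 'effort': [0.0, -53.239, 0.022, -25.131, 0.011, 0.008, -0.0], 'eef_pos': [0.224, -0.61, 0.217], 'tcp_rot': [0.985, 0.175, -0.0, -0.001], 'ft_force': [-0.983, -0.525, -0.452], 'wrist_torque': [0.01, 0.015, 0.026], 'gripper_force': 0.0, 'width': 1.001}
side {'vertical_fov': 46.88215613396963, 'cx': 316.540528726041, 'cy': 195.70766136234099, 'cam_to_world': array([[ 0.95740674,  0.21158603, -0.19647821,  0.42438753],
       [-0.28801377,  0.65148165, -0.70186874, -0.68551808],
       [-0.02050367,  0.72856229,  0.68467261,  0.84831374],
       [ 0.        ,  0.        ,  0.        ,  1.        ]])}
top {'vertical_fov': 53.22175117652293, 'cx': 322.7110497448213, 'cy': 193.55053157397083, 'cam_to_world': array([[-2.04786268e-03,  9.97661480e-01, -6.83182069e-02,
         5.58530011e-01],
       [-9.99518797e-01,  7.24436596e-05,  3.10188394e-02,
         7.34128535e-02],
       [ 3.09512505e-02,  6.83488543e-02,  9.97181254e-01,
         1.10973875e+00],
       [ 0.00000000e+00,  0.00000000e+00,  0.00000000e+00,
         1.00000000e+00]])}
```

View pics/side0.png

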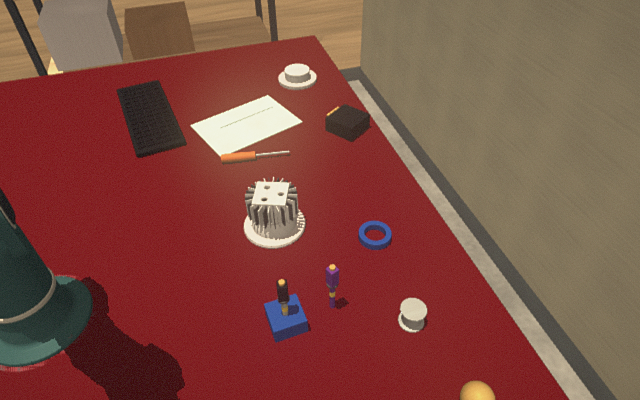

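View pics/top0.png

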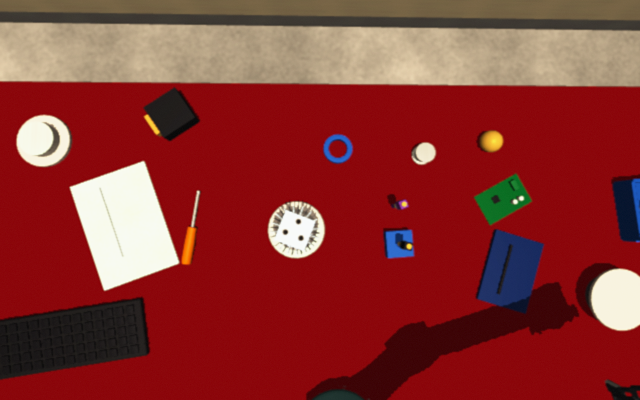

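```bash
cat > h.py <<'E'
import numpy as np, cv2
from plant import ctrl, imaging, masks_of
def ray(cal,u,v):
    f=200/np.tan(np.radians(cal["vertical_fov"])/2); T=cal["cam_to_world"]
    d=T[:3,:3]@np.array([(u-cal["cx"])/f,-(v-cal["cy"])/f,-1.]); return T[:3,3],d
def atz(cal,u,v,z):
    o,d=ray(cal,u,v); return o+d*(z-o[2])/d[2]
def proj(cal,p):
    f=200/np.tan(np.radians(cal["vertical_fov"])/2); T=cal["cam_to_world"]
    c=T[:3,:3].T@(np.asarray(p)-T[:3,3]); return np.array([cal["cx"]+f*c[0]/-c[2],cal["cy"]-f*c[1]/-c[2]])
E
python3 - <<'E'
from h import *
ims={}
for n in("side","top"):
    im=imaging.read_camera(n); ims[n]=im; cal=imaging.get_calibration(n)
    for t,z in(("probe",.075),("stand",.02),("lamp",.06),("well1",.112),("tape",.01),("spool",.023),("screwdriver",.01)):
        for d in masks_of(n,t)[:5]:
            ys,xs=np.nonzero(d["pixels"]); u,v=xs.mean(),ys.mean()
            print(n,t,round(d["p"],2),d["box"],round(u,1),round(v,1),np.round(atz(cal,u,v,z),3))
a=cv2.resize(ims["side"][170:250,230:310],None,fx=5,fy=5,interpolation=cv2.INTER_CUBIC)
b=cv2.resize(ims["top"][190:270,255:335],None,fx=5,fy=5,interpolation=cv2.INTER_CUBIC)
cv2.imwrite("pics/crop1.png",np.hstack([a,b])[:,:,::-1])
E
```

```text
side probe 0.75 [278.6, 277.5, 18.0, 36.9] 282.9 295.3 [ 0.499 -0.15   0.075]
side probe 0.6 [320.6, 261.5, 20.3, 45.3] 331.8 282.4 [ 0.602 -0.149  0.075]
side stand 0.85 [263.5, 294.8, 44.6, 46.9] 286.0 319.1 [ 0.497 -0.17   0.02 ]
side lamp 0.68 [242.8, 179.9, 63.4, 69.3] 272.6 213.8 [0.532 0.094 0.06 ]
side well1 0.85 [243.2, 178.5, 63.3, 70.1] 272.6 214.0 [0.525 0.042 0.112]
side tape 0.68 [357.5, 218.8, 37.2, 30.2] 374.9 234.9 [ 0.76  -0.003  0.01 ]
side spool 0.81 [398.4, 292.9, 30.4, 39.6] 411.9 314.5 [ 0.744 -0.239  0.023]
side screwdriver 0.81 [222.3, 151.8, 63.9, 11.2] 243.4 155.7 [0.51  0.405 0.01 ]
top probe 0.67 [395.1, 241.4, 19.0, 11.3] 404.7 245.2 [ 0.495 -0.171  0.075]
top stand 0.89 [380.5, 226.4, 31.4, 30.7] 396.2 242.7 [ 0.499 -0.161  0.02 ]
top lamp 0.85 [273.3, 203.2, 46.3, 53.0] 295.7 229.4 [0.537 0.112 0.06 ]
top well1 0.96 [265.2, 197.7, 58.2, 61.0] 295.7 229.0 [0.538 0.11  0.112]
top tape 0.79 [323.1, 135.6, 30.4, 26.8] 337.0 149.3 [ 0.758 -0.001  0.01 ]
top spool 0.71 [412.4, 140.0, 24.3, 21.5] 423.0 152.6 [ 0.747 -0.239  0.023]
top spool 0.16 [266.9, 198.0, 58.1, 59.7] 295.5 228.8 [0.537 0.113 0.023]
top screwdriver 0.57 [185.1, 196.0, 16.1, 66.4] 189.2 240.7 [0.506 0.402 0.01 ]
```

View pics/crop1.png

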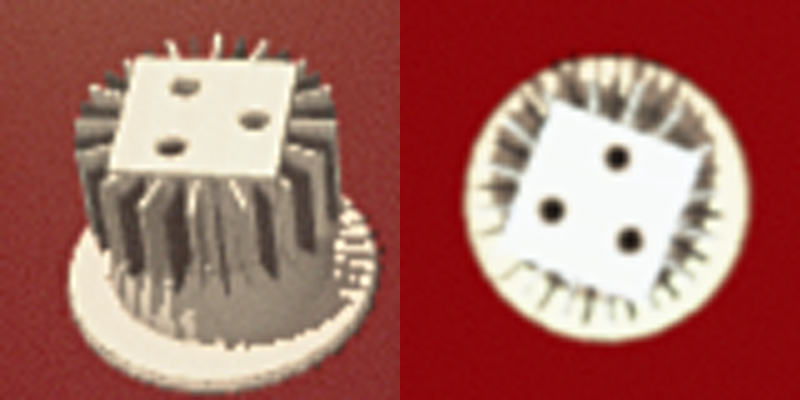

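```bash
python3 - <<'E'
from h import *
c=imaging.get_calibration("wrist"); T=c["cam_to_world"]; s=ctrl.read_state()
print(c["vertical_fov"],np.round(T,3)); print("off",T[:3,3]-s["eef_pos"])
ct=imaging.get_calibration("top"); cs=imaging.get_calibration("side")
for u,v in((298.6,221.6),(285.4,232),(300.8,238)): print("top",np.round(atz(ct,u,v,.112),4))
for u,v in((267,187.2),(281,194),(264.2,199.6)): print("side",np.round(atz(cs,u,v,.112),4))
print(atz(ct,409,245,.142),atz(cs,282,281,.142), atz(ct,404,204,.13))
E
python3 -m pendant '0.045 0.02 0.02 0 0 0;0.03 0.035 0.02 0 0 0;0.03 0.04 0.01 0 0 0;0.025 0.043 0 0 0 0;0.025 0.043 0 0 0 0' 0.05 40
```

```text
69.24919971879736 [[ 0.344  0.891  0.296  0.299]
 [-0.939  0.326  0.109 -0.583]
 [ 0.001 -0.315  0.949  0.374]
 [ 0.     0.     0.     1.   ]]
off [0.0752147  0.02722842 0.15580956]
top [0.5569 0.1026 0.112 ]
top [0.5312 0.1353 0.112 ]
top [0.5162 0.097  0.112 ]
side [0.5318 0.1342 0.112 ]
side [0.558  0.1007 0.112 ]
side [0.5164 0.0942 0.112 ]
[ 0.49974323 -0.16586166  0.142     ] [ 0.49836602 -0.16478244  0.142     ] [ 0.59977225 -0.15808385  0.13      ]
clock: 1.4
eef_pos: [0.3767, -0.4297, 0.2668]
tcp_rot: [0.985, 0.175, 0.0, 0.001]
ft_force: [1.2, 0.1, -0.2]
width: 0.583
gripper_force: 0.0
```

```bash
python3 -m pendant '0.025 0.043 0 0 0 0;0.025 0.043 0 0 0 0;0.025 0.043 0 0 0 0;0.02 0.043 0 0 0 0;0.01 0.043 0 0 0 0'; python3 -m pendant '0.01 0.04 0 0 0 0;0 0.01 0 0 0 0;0 0 0 0 0 0;0 0 0 0 0 0'
python3 - <<'E'
from h import *
c=imaging.get_calibration("wrist"); im=imaging.read_camera("wrist")
cv2.imwrite("pics/w1.png",im[:,:,::-1])
for d in masks_of("wrist","probe"): 
    ys,xs=np.nonzero(d["pixels"]); print(d["p"],d["box"],xs.mean(),ys.mean())
print(proj(c,[.499,-.165,.142]),proj(c,[.499,-.165,.04]))
E
```

```text
clock: 1.9
eef_pos: [0.482, -0.2141, 0.2664]
tcp_rot: [0.984, 0.176, 0.001, 0.0]
ft_force: [0.0, 0.5, -0.0]
width: 0.586
gripper_force: 0.0
clock: 2.3
eef_pos: [0.4902, -0.1679, 0.2663]
tcp_rot: [0.985, 0.174, -0.0, 0.0]
ft_force: [0.3, 0.2, -0.8]
width: 0.589
gripper_force: 0.0
0.9 [334.7, 63.7, 25.9, 30.4] 346.885 77.33333333333333
0.89 [306.5, 157.1, 28.8, 36.4] 319.8410174880763 175.59777424483306
[318.44853639 180.39081402] [318.40337904 161.52819305]
```

View pics/w1.png

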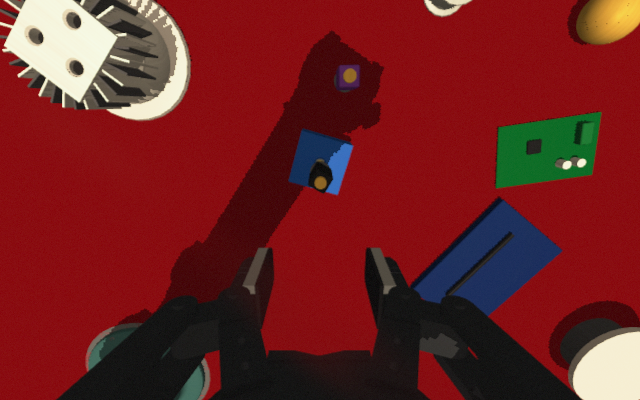

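```bash
python3 - <<'E'
from h import *
c=imaging.get_calibration("wrist"); im=cv2.imread("pics/w1.png")
for u,v in((75,20),(35,35),(77,68)): print(np.round(atz(c,u,v,.112),4))
print(atz(c,320,183,.142))
a=cv2.resize(im[120:210,275:365],None,fx=6.6,fy=6.6,interpolation=cv2.INTER_CUBIC)
a=cv2.convertScaleAbs(a,alpha=2.0,beta=20)
cv2.imwrite("pics/w1c.png",a)
E
```

```text
[0.559  0.0976 0.112 ]
[0.5334 0.1319 0.112 ]
[0.5175 0.092  0.112 ]
[ 0.4968812  -0.16793164  0.142     ]
```

View pics/w1c.png

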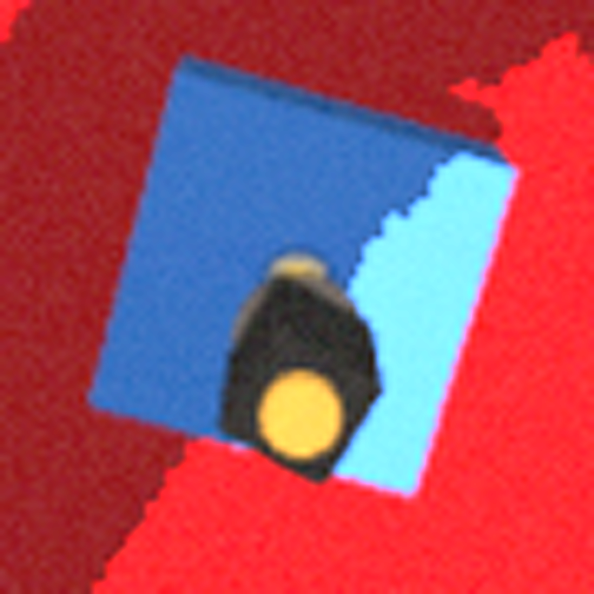

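```bash
python3 - <<'E'
from h import *
c=imaging.get_calibration("wrist")
P=[atz(c,275+x/6.6,120+y/6.6,.136)[:2] for x,y in((220,430),(322,482),(380,390))]
for a,b in((0,1),(1,2)): d=P[b]-P[a]; print(np.linalg.norm(d),np.degrees(np.arctan2(d[1],d[0])))
s=ctrl.read_state()
from scipy.spatial.transform import Rotation as R
y=R.from_quat(s["tcp_rot"]).as_matrix()[:,1]; print("tool y",np.degrees(np.arctan2(y[1],y[0])),s["q"])
E
```

```text
0.01791582621929002 -98.01816594900019
0.017190171998785253 -10.97474207991257
tool y -70.03419981638058 [ 0.49947845  0.21320437 -0.26860752  1.8541173   0.06442523  1.08259842
 -1.01590644]
```

```bash
python3 -m pendant '0.004 0.001 -0.01 0 0 -7.4;0.004 0.001 -0.015 0 0 -7.4;0 0 -0.015 0 0 -7.4;0 0 -0.015 0 0 -7.3;0 0 0 0 0 0'; python3 -m pendant '0 0 0 0 0 0;0 0 0 0 0 0'
python3 - <<'E'
from h import *
c=imaging.get_calibration("wrist"); im=imaging.read_camera("wrist")
print(proj(c,[.498,-.166,.142]))
u,v=np.int_(proj(c,[.498,-.166,.142]))
a=cv2.resize(im[v-60:v+40,u-60:u+60,::-1],None,fx=6,fy=6,interpolation=cv2.INTER_CUBIC)
print(u-60,v-60)
cv2.imwrite("pics/w2c.png",cv2.convertScaleAbs(a,alpha=2.0,beta=20))
E
```

```text
clock: 2.9
eef_pos: [0.4968, -0.1656, 0.2092]
tcp_rot: [0.997, -0.083, -0.002, -0.0]
ft_force: [0.1, 0.3, 0.0]
width: 0.585
gripper_force: 0.0
clock: 3.1
eef_pos: [0.499, -0.1651, 0.212]
tcp_rot: [0.997, -0.081, 0.001, 0.0]
ft_force: [0.4, -0.6, -0.5]
width: 0.586
gripper_force: 0.0
[318.85715083 208.9183772 ]
258 148
```

View pics/w2c.png

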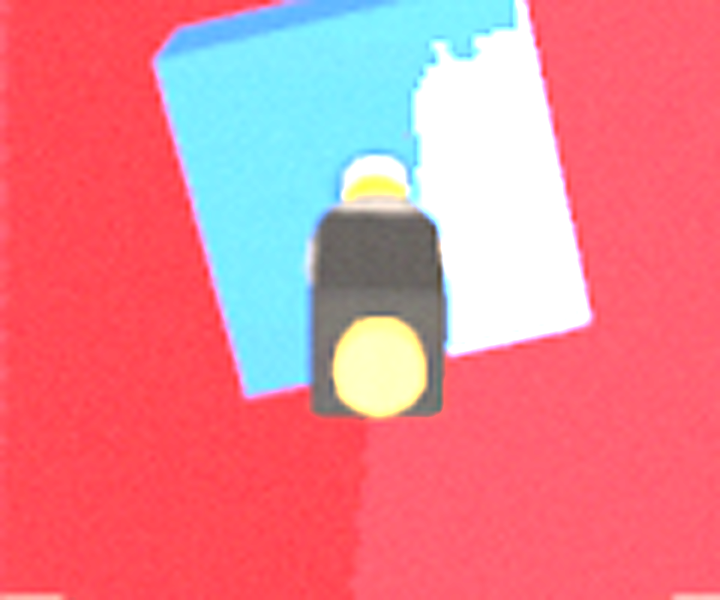

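```bash
python3 -m pendant '-0.001 -0.003 -0.02 0 0 0;0 0 -0.03 0 0 0;0 0 -0.03 0 0 0;0 0 -0.02 0 0 0;0 0 -0.008 0 0 0' && python3 -m pendant '0 0 0 0 0 0;0 0 0 0 0 0;0 0 0 0 0 0'  && python3 -m pendant '0 0 0 0 0 0;0 0 0 0 0 0;0 0 0 0 0 0;0 0 0 0 0 0;0 0 0 0 0 0' 0 80
```

```text
clock: 3.65
eef_pos: [0.4967, -0.1673, 0.1019]
tcp_rot: [0.997, -0.081, -0.001, -0.0]
ft_force: [0.1, 0.9, 0.9]
width: 0.586
gripper_force: 0.0
clock: 3.95
eef_pos: [0.4986, -0.1677, 0.1046]
tcp_rot: [0.997, -0.081, 0.001, 0.0]
ft_force: [0.4, -0.6, 0.4]
width: 0.584
gripper_force: 0.0
clock: 4.45
eef_pos: [0.4984, -0.1676, 0.1042]
tcp_rot: [0.997, -0.081, 0.001, 0.0]
ft_force: [-0.4, 0.1, 5.7]
width: 0.217
gripper_force: 79.7
```

```bash
python3 -m pendant '0 0 0.01 0 0 0;0 0 0.02 0 0 0;0 0 0.03 0 0 0;0 0 0.035 0 0 0;0 0 0.035 0 0 0' && python3 -m pendant '0 0.04 0.01 0 0 0;0 0.045 0 0 0 0;0 0.045 0 0 0 0;0 0.045 0 0 0 0;0 0.035 0 0 0 0' && python3 -m pendant '0 0 0 0 0 0;0 0 0 0 0 0;0 0 0 0 0 0'
python3 - <<'E'
from h import *
from scipy.spatial.transform import Rotation as R
c=imaging.get_calibration("wrist"); s=ctrl.read_state(); im=imaging.read_camera("wrist")
cv2.imwrite("pics/w3.png",im[:,:,::-1]); Rm=R.from_quat(s["tcp_rot"]).as_matrix()
print(s["ft_force"],s["width"],s["eef_pos"],Rm[:,2])
tip=np.array(s["eef_pos"])+Rm[:,2]*.0982; print("tip",tip,proj(c,tip))
for w in([.557,.1005,.112],[.532,.1335,.112],[.5165,.0945,.112]): print(proj(c,w))
cs=imaging.get_calibration("side"); i2=imaging.read_camera("side"); u,v=np.int_(proj(cs,tip)); print(u,v)
b=cv2.resize(i2[v-70:v+70,u-80:u+80,::-1],None,fx=4,fy=4,interpolation=cv2.INTER_CUBIC); cv2.imwrite("pics/s3.png",b)
E
```

```text
clock: 4.95
eef_pos: [0.4968, -0.1671, 0.2345]
tcp_rot: [0.997, -0.081, -0.001, -0.0]
ft_force: [0.9, -0.5, -0.4]
width: 0.21
gripper_force: 78.8
clock: 5.45
eef_pos: [0.4967, 0.0455, 0.2437]
tcp_rot: [0.997, -0.08, -0.0, -0.0]
ft_force: [0.1, 0.3, -0.3]
width: 0.212
gripper_force: 78.9
clock: 5.75
eef_pos: [0.4974, 0.0414, 0.2432]
tcp_rot: [0.997, -0.082, -0.0, 0.0]
ft_force: [0.1, -0.1, -0.6]
width: 0.213
gripper_force: 78.8
[ 0.14369841 -0.06203074 -0.6235122 ] 0.21260134674296732 [0.4973749  0.04137044 0.2431639 ] [-5.51940026e-04 -7.14153194e-04 -9.99999593e-01]
tip [0.4973207  0.04130031 0.14496394] [317.72288843 197.61885315]
[247.70833021 139.3378558 ]
[221.75851353 169.73605541]
[263.05297102 178.31529031]
259 206
```

View pics/w3.png

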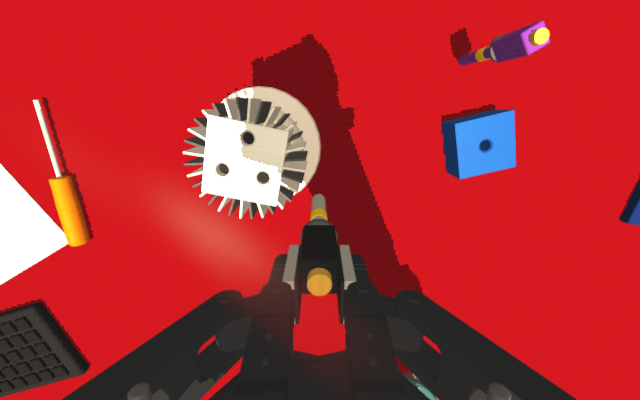

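```bash
python3 -m pendant '0.007 0.02 0 0 0 0;0.007 0.02 0 0 0 0;0.005 0.013 0 0 0 0;0 0 -0.02 0 0 0;0 0 0 0 0 0' && python3 -m pendant '0 0 0 0 0 0;0 0 0 0 0 0'
cat > look.py <<'E'
from h import *
import sys
from scipy.spatial.transform import Rotation as R
c=imaging.get_calibration("wrist"); s=ctrl.read_state(); im=imaging.read_camera("wrist")
Rm=R.from_quat(s["tcp_rot"]).as_matrix(); tip=np.array(s["eef_pos"])+Rm[:,2]*.0982
print("tip",tip,proj(c,tip)); print(s["ft_force"])
for w in([.557,.1005,.112],[.532,.1335,.112],[.5165,.0945,.112]): print("well pred",proj(c,w))
u,v=int(proj(c,tip)[0]),int(proj(c,tip)[1]); u0,v0=u-65,v-60; print("origin",u0,v0)
a=im[v0:v0+100,u0:u0+130,::-1]
cv2.imwrite(sys.argv[1],cv2.resize(a,None,fx=6,fy=6,interpolation=cv2.INTER_CUBIC))
E
python3 look.py pics/w4.png
```

```text
clock: 6.35
eef_pos: [0.5151, 0.0948, 0.2211]
tcp_rot: [0.997, -0.082, -0.002, 0.001]
ft_force: [-0.9, 0.4, -0.9]
width: 0.21
gripper_force: 78.8
clock: 6.55
eef_pos: [0.517, 0.0951, 0.2239]
tcp_rot: [0.997, -0.082, 0.0, 0.0]
ft_force: [0.5, -1.1, -1.3]
width: 0.215
gripper_force: 78.8
tip [0.51703943 0.09505603 0.12567227] [317.69452605 197.59349869]
[ 0.45698049 -1.07326276 -1.32617002]
well pred [304.76698231 153.30943874]
well pred [275.45566136 184.85480544]
well pred [318.39842599 193.76948993]
origin 252 137
```

View pics/w4.png

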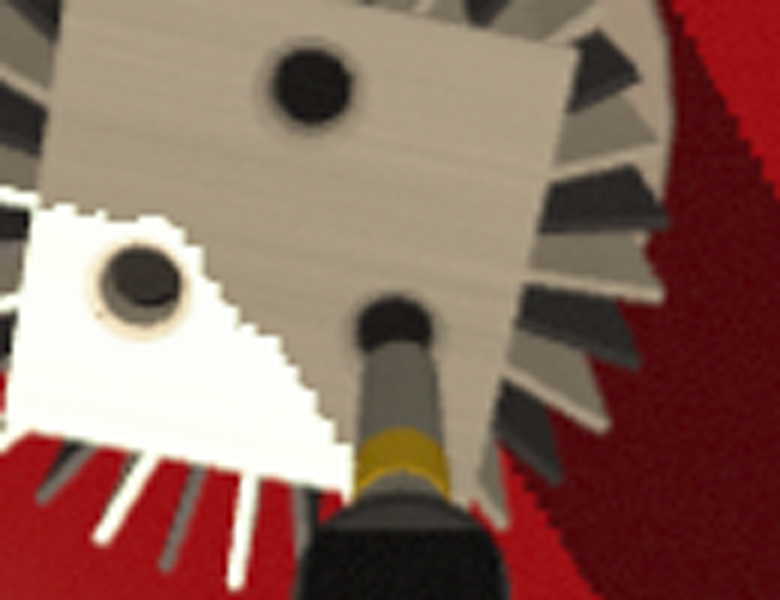

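```bash
python3 -m pendant '0.001 0.0005 -0.006 0 0 0;0 0 -0.005 0 0 0;0 0 -0.004 0 0 0;0 0 -0.003 0 0 0;0 0 0 0 0 0' && python3 -m pendant '0 0 -0.003 0 0 0;0 0 -0.003 0 0 0;0 0 0 0 0 0'
```

```text
clock: 7.1
eef_pos: [0.5174, 0.0961, 0.2048]
tcp_rot: [0.997, -0.081, -0.0, 0.0]
ft_force: [0.1, -0.1, 0.5]
width: 0.212
gripper_force: 79.0
clock: 7.4
eef_pos: [0.5177, 0.0962, 0.1993]
tcp_rot: [0.997, -0.081, 0.0, -0.0]
ft_force: [0.1, 0.2, 2.3]
width: 0.213
gripper_force: 79.4
```

```bash
python3 -m pendant '0 0 -0.003 0 0 0;0 0 -0.003 0 0 0;0 0 -0.003 0 0 0;0 0 -0.003 0 0 0;0 0 0 0 0 0' && python3 -m pendant '0 0 -0.001 0 0 0;0 0 -0.001 0 0 0;0 0 0 0 0 0'  && python3 -m pendant '0 0 -0.001 0 0 0;0 0 -0.001 0 0 0;0 0 0 0 0 0'
```

```text
clock: 7.9
eef_pos: [0.5175, 0.0962, 0.1867]
tcp_rot: [0.997, -0.081, -0.0, -0.0]
ft_force: [0.7, -0.0, 1.7]
width: 0.215
gripper_force: 79.4
clock: 8.2
eef_pos: [0.5176, 0.0962, 0.1852]
tcp_rot: [0.997, -0.081, 0.0, -0.0]
ft_force: [-0.2, 0.2, 3.3]
width: 0.213
gripper_force: 79.4
clock: 8.5
eef_pos: [0.5176, 0.0962, 0.1831]
tcp_rot: [0.997, -0.081, -0.0, -0.0]
ft_force: [-0.6, -0.1, 2.8]
width: 0.215
gripper_force: 79.4
```

```bash
for i in 1; do python3 -m pendant '0 0 -0.001 0 0 0;0 0 0 0 0 0;0 0 0 0 0 0'; done; python3 -m pendant '0 0 -0.001 0 0 0;0 0 0 0 0 0;0 0 0 0 0 0'; python3 -m pendant '0 0 -0.001 0 0 0;0 0 0 0 0 0;0 0 0 0 0 0'
```

```text
clock: 8.8
eef_pos: [0.5175, 0.0962, 0.1821]
tcp_rot: [0.997, -0.081, -0.0, -0.0]
ft_force: [-0.2, -0.4, 2.6]
width: 0.212
gripper_force: 79.4
clock: 9.1
eef_pos: [0.5177, 0.0962, 0.1814]
tcp_rot: [0.997, -0.081, 0.0, -0.0]
ft_force: [-0.2, 0.4, 4.5]
width: 0.212
gripper_force: 79.6
clock: 9.4
eef_pos: [0.5179, 0.0962, 0.1809]
tcp_rot: [0.997, -0.082, 0.0, 0.0]
ft_force: [-0.6, -0.2, 8.8]
width: 0.211
gripper_force: 80.1
```

```bash
python3 -m pendant '0 0 -0.001 0 0 0;0 0 0 0 0 0;0 0 0 0 0 0'; python3 -m pendant '0 0 -0.001 0 0 0;0 0 0 0 0 0;0 0 0 0 0 0'
```

```text
clock: 9.7
eef_pos: [0.5181, 0.0962, 0.1804]
tcp_rot: [0.997, -0.082, 0.001, 0.0]
ft_force: [-1.6, -0.9, 10.1]
width: 0.215
gripper_force: 80.5
clock: 10.0
eef_pos: [0.5183, 0.0962, 0.1799]
tcp_rot: [0.997, -0.082, 0.001, 0.0]
ft_force: [-2.8, -0.3, 15.1]
width: 0.215
gripper_force: 80.9
```

```bash
python3 -m pendant '0 0 0.008 0 0 0;0 0 0.012 0 0 0;0 0 0.012 0 0 0;0 0 0.012 0 0 0;0 0 0 0 0 0' && python3 -m pendant '0.005 0.0126 0.002 0 0 0;0.005 0.013 0 0 0 0;0.0056 0.013 0 0 0 0;0 0 0 0 0 0;0 0 0 0 0 0' && python3 look.py pics/w5.png
```

```text
clock: 10.5
eef_pos: [0.5185, 0.0964, 0.2241]
tcp_rot: [0.997, -0.082, 0.001, -0.0]
ft_force: [0.3, 0.1, -0.6]
width: 0.211
gripper_force: 78.8
clock: 11.0
eef_pos: [0.5329, 0.1354, 0.2236]
tcp_rot: [0.997, -0.081, -0.001, 0.0]
ft_force: [-0.6, -0.4, -2.1]
width: 0.209
gripper_force: 78.8
tip [0.5327601  0.13539301 0.12538443] [317.7130282  197.58430753]
[-0.56464616 -0.35161746 -2.14658351]
well pred [350.48832198 162.97668215]
well pred [319.81429254 193.82221743]
well pred [361.89256166 202.66042903]
origin 252 137
```

View pics/w5.png

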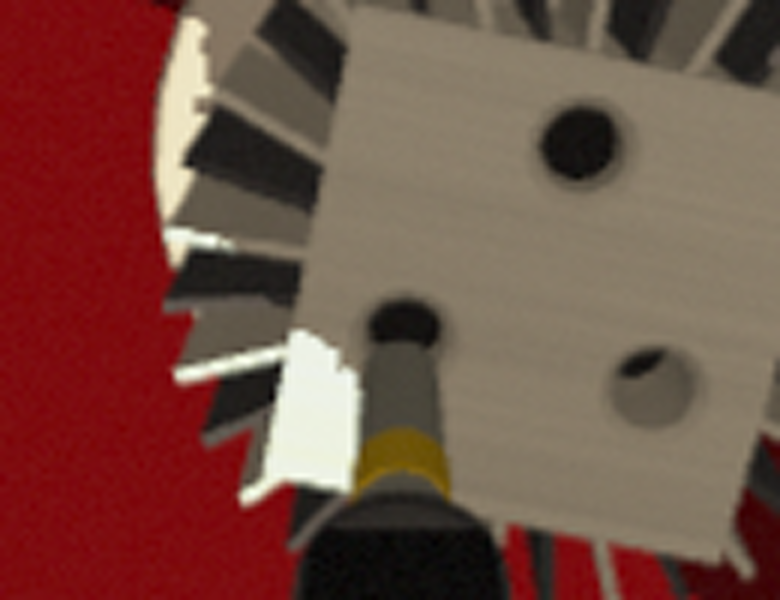

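```bash
python3 -m pendant '0.0005 0 -0.006 0 0 0;0 0 -0.005 0 0 0;0 0 -0.004 0 0 0;0 0 -0.003 0 0 0;0 0 0 0 0 0' && python3 -m pendant '0 0 -0.003 0 0 0;0 0 -0.003 0 0 0;0 0 0 0 0 0'&&  python3 -m pendant '0 0 -0.003 0 0 0;0 0 -0.003 0 0 0;0 0 -0.003 0 0 0;0 0 -0.003 0 0 0;0 0 0 0 0 0'
```

```text
clock: 11.55
eef_pos: [0.5333, 0.1345, 0.2056]
tcp_rot: [0.997, -0.082, -0.001, 0.0]
ft_force: [0.8, -0.1, -1.1]
width: 0.208
gripper_force: 78.8
clock: 11.85
eef_pos: [0.5334, 0.1346, 0.1998]
tcp_rot: [0.997, -0.082, -0.0, 0.0]
ft_force: [0.6, 0.6, -0.3]
width: 0.212
gripper_force: 78.8
clock: 12.35
eef_pos: [0.5338, 0.1349, 0.188]
tcp_rot: [0.997, -0.081, 0.0, -0.0]
ft_force: [1.0, -0.4, 2.5]
width: 0.213
gripper_force: 79.4
```

Same smooth entry; now feel past 28 mm (TCP about 0.181).

```bash
python3 -m pendant '0 0 -0.002 0 0 0;0 0 -0.002 0 0 0;0 0 -0.001 0 0 0;0 0 0 0 0 0'; python3 -m pendant '0 0 -0.001 0 0 0;0 0 -0.001 0 0 0;0 0 0 0 0 0;0 0 0 0 0 0';python3 -m pendant '0 0 -0.001 0 0 0;0 0 -0.001 0 0 0;0 0 0 0 0 0;0 0 0 0 0 0'
```

```text
clock: 12.75
eef_pos: [0.5337, 0.1348, 0.1831]
tcp_rot: [0.997, -0.081, 0.0, -0.0]
ft_force: [0.8, -0.3, 2.4]
width: 0.213
gripper_force: 79.4
clock: 13.15
eef_pos: [0.5338, 0.1348, 0.1814]
tcp_rot: [0.997, -0.081, 0.0, -0.0]
ft_force: [0.3, -0.2, 4.2]
width: 0.211
gripper_force: 79.7
clock: 13.55
eef_pos: [0.5342, 0.1349, 0.1804]
tcp_rot: [0.997, -0.081, 0.001, -0.0]
ft_force: [-0.5, 0.0, 9.9]
width: 0.214
gripper_force: 80.5
```

```bash
python3 -m pendant '0 0 0.008 0 0 0;0 0 0.012 0 0 0;0 0 0.012 0 0 0;0 0 0.012 0 0 0;0 0 0 0 0 0' && python3 -m pendant '0.0086 -0.011 0 0 0 0;0.0085 -0.011 0 0 0 0;0.0085 -0.0108 0 0 0 0;0 0 0 0 0 0;0 0 0 0 0 0' && python3 look.py pics/w6.png
```

```text
clock: 14.05
eef_pos: [0.5347, 0.1351, 0.2253]
tcp_rot: [0.997, -0.082, 0.002, -0.001]
ft_force: [1.3, 0.0, -0.6]
width: 0.212
gripper_force: 78.9
clock: 14.55
eef_pos: [0.5592, 0.1013, 0.2226]
tcp_rot: [0.997, -0.082, -0.001, -0.0]
ft_force: [0.4, 0.5, -1.8]
width: 0.209
gripper_force: 78.8
tip [0.55912034 0.10136666 0.12441499] [317.72906635 197.60355854]
[ 0.40269556  0.52416878 -1.80657223]
well pred [319.01894121 195.63126731]
well pred [290.43008756 224.51080547]
well pred [331.51588695 232.6683466 ]
origin 252 137
```

View pics/w6.png

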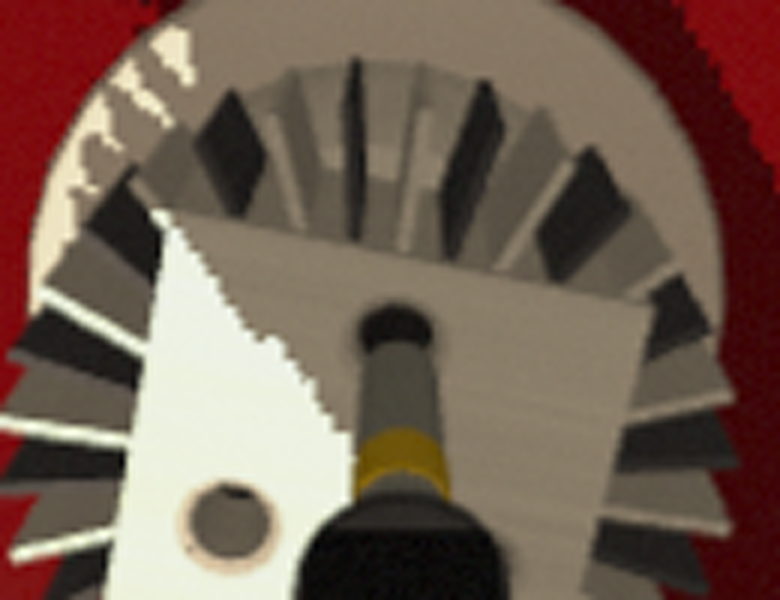

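```bash
python3 -m pendant '0 0.0005 -0.006 0 0 0;0 0 -0.005 0 0 0;0 0 -0.004 0 0 0;0 0 -0.003 0 0 0;0 0 0 0 0 0' && python3 -m pendant '0 0 -0.003 0 0 0;0 0 -0.003 0 0 0;0 0 0 0 0 0'&&  python3 -m pendant '0 0 -0.003 0 0 0;0 0 -0.003 0 0 0;0 0 -0.003 0 0 0;0 0 -0.003 0 0 0;0 0 0 0 0 0' && python3 -m pendant '0 0 -0.002 0 0 0;0 0 -0.001 0 0 0;0 0 0 0 0 0'; python3 -m pendant '0 0 -0.001 0 0 0;0 0 -0.001 0 0 0;0 0 0 0 0 0';python3 -m pendant '0 0 -0.001 0 0 0;0 0 -0.001 0 0 0;0 0 0 0 0 0'
```

```text
clock: 15.1
eef_pos: [0.5589, 0.1025, 0.2046]
tcp_rot: [0.997, -0.081, -0.001, 0.0]
ft_force: [-0.1, 0.1, -1.2]
width: 0.213
gripper_force: 78.8
clock: 15.4
eef_pos: [0.5595, 0.1026, 0.1995]
tcp_rot: [0.997, -0.081, 0.0, -0.0]
ft_force: [0.2, -0.5, 1.6]
width: 0.214
gripper_force: 79.3
clock: 15.9
eef_pos: [0.5593, 0.1025, 0.1868]
tcp_rot: [0.997, -0.081, -0.0, -0.0]
ft_force: [0.3, -0.1, 3.2]
width: 0.214
gripper_force: 79.4
clock: 16.2
eef_pos: [0.5593, 0.1026, 0.1841]
tcp_rot: [0.997, -0.081, 0.0, -0.0]
ft_force: [0.5, -0.0, 3.4]
width: 0.208
gripper_force: 79.4
clock: 16.5
eef_pos: [0.5593, 0.1025, 0.1821]
tcp_rot: [0.997, -0.081, 0.0, -0.0]
ft_force: [-0.2, 0.2, 3.4]
width: 0.213
gripper_force: 79.4
clock: 16.8
eef_pos: [0.5593, 0.1025, 0.1801]
tcp_rot: [0.997, -0.081, -0.0, -0.0]
ft_force: [0.5, 0.3, 2.4]
width: 0.211
gripper_force: 79.4
```

No stop here at 30 mm and the force stays at the drag level, so on towards 44 mm (TCP about 0.165).

```bash
python3 -m pendant '0 0 -0.003 0 0 0;0 0 -0.003 0 0 0;0 0 -0.003 0 0 0;0 0 0 0 0 0'; python3 -m pendant '0 0 -0.002 0 0 0;0 0 -0.001 0 0 0;0 0 0 0 0 0';python3 -m pendant '0 0 -0.001 0 0 0;0 0 -0.001 0 0 0;0 0 0 0 0 0;0 0 0 0 0 0'
```

```text
clock: 17.2
eef_pos: [0.5591, 0.1025, 0.1706]
tcp_rot: [0.997, -0.081, -0.0, -0.0]
ft_force: [1.3, 1.6, 2.3]
width: 0.212
gripper_force: 79.4
clock: 17.5
eef_pos: [0.5592, 0.1025, 0.168]
tcp_rot: [0.997, -0.081, -0.0, 0.0]
ft_force: [1.0, 1.4, 2.9]
width: 0.21
gripper_force: 79.4
clock: 17.9
eef_pos: [0.5592, 0.1025, 0.1662]
tcp_rot: [0.997, -0.081, -0.0, 0.0]
ft_force: [1.0, 0.3, 2.9]
width: 0.211
gripper_force: 79.4
```

```bash
python3 -m pendant '0 0 -0.001 0 0 0;0 0 0 0 0 0;0 0 0 0 0 0'; python3 -m pendant '0 0 -0.001 0 0 0;0 0 0 0 0 0;0 0 0 0 0 0'
```

```text
clock: 18.2
eef_pos: [0.5593, 0.1024, 0.1654]
tcp_rot: [0.997, -0.081, 0.0, 0.0]
ft_force: [0.9, 0.2, 4.8]
width: 0.214
gripper_force: 79.6
clock: 18.5
eef_pos: [0.5596, 0.1025, 0.165]
tcp_rot: [0.997, -0.082, 0.0, 0.0]
ft_force: [0.0, 0.7, 7.2]
width: 0.211
gripper_force: 80.1
```

```bash
python3 -m pendant '0 0 -0.001 0 0 0;0 0 0 0 0 0;0 0 0 0 0 0'; python3 -m pendant '0 0 -0.001 0 0 0;0 0 0 0 0 0;0 0 0 0 0 0'; python3 -m pendant '0 0 -0.001 0 0 0;0 0 0 0 0 0;0 0 0 0 0 0'
python3 look.py pics/w7.png
```

```text
clock: 18.8
eef_pos: [0.5598, 0.1025, 0.1645]
tcp_rot: [0.997, -0.082, 0.001, 0.0]
ft_force: [-0.6, -0.2, 11.0]
width: 0.212
gripper_force: 80.5
clock: 19.1
eef_pos: [0.56, 0.1026, 0.1641]
tcp_rot: [0.997, -0.082, 0.001, 0.0]
ft_force: [-1.7, 0.9, 14.3]
width: 0.216
gripper_force: 80.9
clock: 19.4
eef_pos: [0.5603, 0.1026, 0.1636]
tcp_rot: [0.997, -0.082, 0.001, 0.0]
ft_force: [-2.1, -0.8, 16.8]
width: 0.209
gripper_force: 81.3
tip [0.56051148 0.10256741 0.0654167 ] [317.70577709 197.59155598]
[-2.11600713 -0.79367781 16.78231643]
well pred [320.90733713 219.54256232]
well pred [285.33264484 254.38558883]
well pred [336.20998891 264.20213073]
origin 252 137
```

View pics/w7.png

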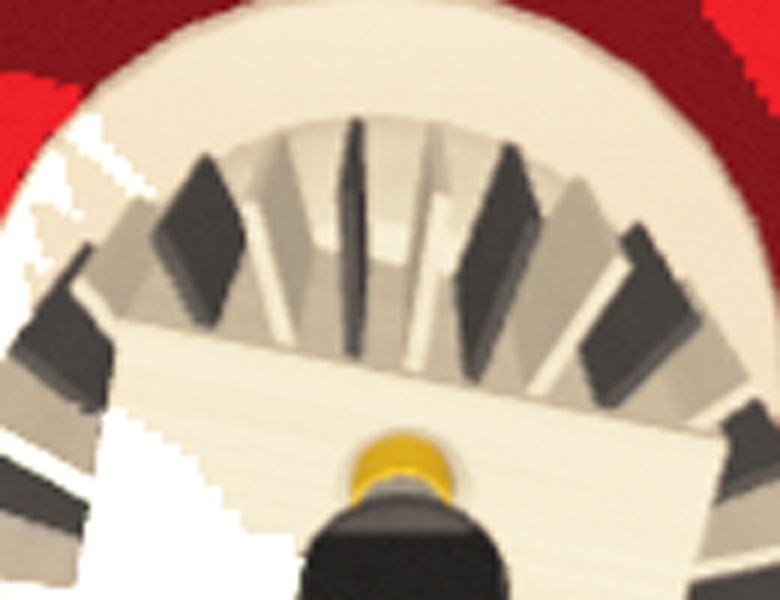

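```bash
python3 -m pendant '0 0 0.0015 0 0 0;0 0 0.0015 0 0 0;0 0 0 0 0 0;0 0 0 0 0 0' && python3 -m pendant '0 0 0 0 0 0;0 0 0 0 0 0;0 0 0 0 0 0;0 0 0 0 0 0;0 0 0 0 0 0' 0.05 80
```

```text
clock: 19.85
eef_pos: [0.5595, 0.1025, 0.1649]
tcp_rot: [0.997, -0.082, 0.0, -0.0]
ft_force: [-0.5, 1.3, 7.9]
width: 0.212
gripper_force: 79.9
clock: 20.35
eef_pos: [0.559, 0.1023, 0.1639]
tcp_rot: [0.997, -0.082, -0.0, 0.0]
ft_force: [0.3, 0.5, -0.0]
width: 0.586
gripper_force: 0.0
```

```bash
python3 -m pendant '0 0 0.015 0 0 0;0 0 0.03 0 0 0;0 0 0.04 0 0 0;0 0 0.035 0 0 0;0 0 0 0 0 0' && python3 -m pendant '-0.03 0 0.02 0 0 0;-0.03 0 0 0 0 0;-0.03 0 0 0 0 0;0 0 0 0 0 0;0 0 0 0 0 0'
python3 - <<'E'
from h import *
ims=[]
for n in("wrist","side"):
    c=imaging.get_calibration(n); im=imaging.read_camera(n); u,v=np.int_(proj(c,[.558,.101,.13])); print(n,u,v)
    u=np.clip(u,60,579);v=np.clip(v,70,329)
    ims.append(cv2.resize(im[v-70:v+70,u-50:u+50,::-1],None,fx=4,fy=4,interpolation=cv2.INTER_CUBIC))
    if n=="wrist":
        for r in (.112-.000,.148,.204): print(r,proj(c,[.558,.101,r]))
cv2.imwrite("pics/fin.png",np.hstack(ims))
E
```

```text
clock: 20.85
eef_pos: [0.5622, 0.1035, 0.291]
tcp_rot: [0.997, -0.081, 0.005, -0.001]
ft_force: [1.2, 0.5, -0.8]
width: 0.586
gripper_force: 0.0
clock: 21.35
eef_pos: [0.4693, 0.1024, 0.3049]
tcp_rot: [0.997, -0.081, 0.001, 0.0]
ft_force: [0.2, -0.1, 0.2]
width: 0.585
gripper_force: 0.0
wrist 305 98
0.112 [306.33671222  98.93133105]
0.148 [304.91416698  98.09610055]
0.204 [301.9007455   96.32680601]
side 280 188
```

View pics/fin.png

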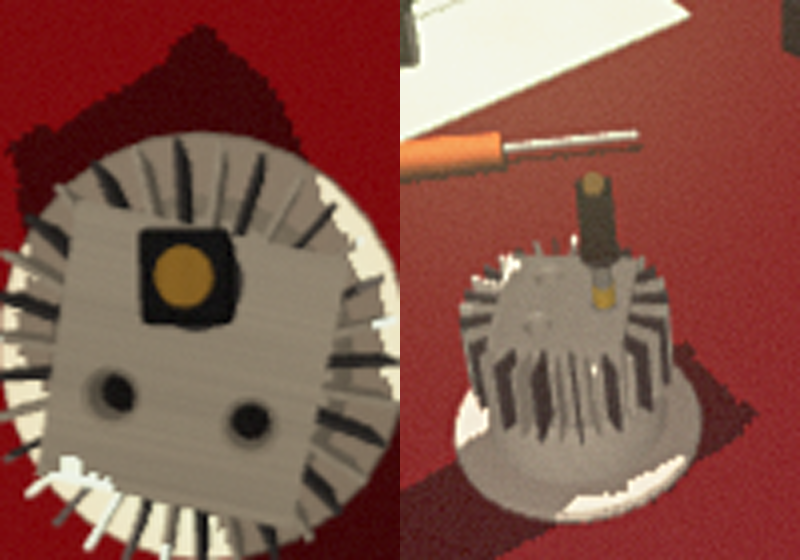

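```bash
python3 - <<'E'
from h import *
c=imaging.get_calibration("side")
for z in(.112,.126,.148,.200,.204,.208): p=proj(c,[.5585,.1015,z]); print(z,np.round(p,1),"crop",np.round((p-[230,118])*4+[400,0]))
E
```

```text
0.112 [281.1 193.7] crop [604. 303.]
0.126 [280.7 189.3] crop [603. 285.]
0.148 [280.  182.2] crop [600. 257.]
0.2 [278.2 164.7] crop [593. 187.]
0.204 [278.1 163.3] crop [592. 181.]
0.208 [277.9 161.9] crop [592. 176.]
```

```bash
python3 -c "
from plant import close_job
print(close_job())"
```

```text
the job is handed in; nothing more can be done
None
```

The probe is standing fully home in the third well I tried, bottomed with the lower edge of its yellow band level with the mouth; I let go, backed the arm clear and handed the job in at about 21 s, with the push peaking at about 17 N.

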